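# Find the carton that still holds its power adapter

## Robot

A 6-joint arm with a two-finger parallel gripper is mounted at the origin on the work surface. World frame = base frame: x ahead of the robot, y to its left, z up, the work surface at z = 0. Lengths are in m, angles in rad, forces in N, time in s.
With the tool pointing down it reaches from about 0.35 to 0.725 m from the base axis. Payload 6 kg.
Tool frame: the origin (TCP) lies between the finger pads; the fingertips stand 14 mm ahead of it and the grasp point (between the pads) lies 5 mm behind it (robot.tip_extent is the distance from the TCP to the fingertips, in m); z points along the fingers, y is the line along which they close (so a half turn about z gives the same grasp; the last joint's range is limited). The gripper opens to 85 mm and grips with 20 to 120 N. Pads are 22 mm wide; open, the fingers measure 114 mm over their backs; the gripper's body (76 mm by 85 mm) begins 54 mm behind the grasp point. The pads swing forward as they close: fully open they stand 13 mm farther back than shut.
Start: joints at [-0.866, 0.04, 0.085, 0, -1.615, -0.334], TCP at [0.217, -0.559, 0.245] pointing down, gripper open.
Joint ranges: [-2.56, 2.56], [-1.29, 2.01], [-1.08, 1.49], [-3.29, 1.98], [-2.81, -0.18], [-2.99, 2.99]. Speed limits (rad/s): [2.57, 2.57, 3.01, 3.14, 3.14, 3.14].

## Interface

Orientations are given as a unit quaternion [w, x, y, z].
In Python, from station import robot gives the robot as it stands. The module is installed in compiled form; this text tells all that it offers.
- The arm moves only by the tool carry_out, never from a script. Its arguments are lists of equal length, an entry for each row: "linear": the shift along the tool's x, y, z in mm, a list of three; "yaw": the turn about the tool's z in rad. A call has 1 to 12 rows; each row is the pose to reach, as a shift and turn from the pose commanded when the call began, along the tool's axes at that moment; what a row does not reach only later rows make up. A row lasts 1/10 s, in which the tool goes at most 50 mm and 8.59 degrees, less where a joint would pass 70% of its speed; a pose out of reach is approached as far as the arm can. A call with a gripper value outside its range is refused whole. "hand" is the finger opening in mm, from 0 to 85.4, set as the call begins (left out, the last holds). The fingers move at their own pace and stop on an object; "grip_force" is the grip in N (left out, the last holds). Time passes only in rows, so rows that repeat a pose let the fingers close. It gives the time, the measured TCP pose, the force, the opening and the grip force at its end, in the units of the state.
- robot.read_state(): the state, without advancing time (a new reading comes with each control period).
- robot.grab_frame(name): name is "side" or "top"; returns the picture (400x640x3 uint8, blue, green, red); there is no depth.
- robot.calibration(name): a dict with "K" (3x3 intrinsics, pixels), "world_from_camera" (4x4, takes a point from camera to world coordinates). Camera axes: x right, y down, z forward; pixel columns grow to the right and rows downward; lengths in m; the calibration is good to about 2 mm. A picture is of the moment at which its call begins. calibration takes no time and is no camera call.
- robot.sign_off(): hands the job in; it is judged then, once.
The state is a dict: "time": time; "joint_positions": joint angles; "qvel": joint speeds; "joint_efforts": joint torques, N m; "eef_pos": TCP position; "tool_rot": TCP orientation; "wrist_force": force on the tool from outside, world axes, zero at the start; "wrist_torque": the same for the moment, N m; "finger_gap": finger opening in m; "grasp_force": force on a finger pad.
Only numpy, scipy, OpenCV 4.12 (cv2) and the standard library are available. Lean on these libraries where they do the work, as an engineer would, in place of code of your own. Each camera call takes 0.05 s, during which the arm holds its last target. There are 200 camera calls.

## Task

One of the four identical closed cartons in the olive stowage tray still has a power adapter packed in it; the other three are empty. Heft them to find the heavy one and set it down upright inside the grey carry crate; do not drop any of them. Leave the three empties standing upright in the tray at the spots where they stood, and do not disturb the mouse, the loose plug adapter and the brush lying on the bench.

Things in the scene. Friction and masses are not known exactly. Their poses are not given: they have to be found in the camera images.
- carton_a_center (a point): the centre of one of four identical closed cartons of plain cardboard, 84 mm (its x) by 54 mm (its y) by 100 mm high (z up), standing upright, half-way up (50 mm above its underside); flat top with a strip of tape along x, small blank label on the -x end. Rigid enough to grip across the 54 mm. Any one of the four may be the one with the adapter in it: nothing outside shows which. An empty one weighs about 100 g, the full one 530 to 740 g; what is inside can shift 2 to 4 mm
- carton_b_center (a point): the centre of one of four identical closed cartons of plain cardboard, 84 mm (its x) by 54 mm (its y) by 100 mm high (z up), standing upright, half-way up (50 mm above its underside); flat top with a strip of tape along x, small blank label on the -x end. Rigid enough to grip across the 54 mm. Any one of the four may be the one with the adapter in it: nothing outside shows which. An empty one weighs about 100 g, the full one 530 to 740 g; what is inside can shift 2 to 4 mm
- carton_c_center (a point): the centre of one of four identical closed cartons of plain cardboard, 84 mm (its x) by 54 mm (its y) by 100 mm high (z up), standing upright, half-way up (50 mm above its underside); flat top with a strip of tape along x, small blank label on the -x end. Rigid enough to grip across the 54 mm. Any one of the four may be the one with the adapter in it: nothing outside shows which. An empty one weighs about 100 g, the full one 530 to 740 g; what is inside can shift 2 to 4 mm
- carton_d_center (a point): the centre of one of four identical closed cartons of plain cardboard, 84 mm (its x) by 54 mm (its y) by 100 mm high (z up), standing upright, half-way up (50 mm above its underside); flat top with a strip of tape along x, small blank label on the -x end. Rigid enough to grip across the 54 mm. Any one of the four may be the one with the adapter in it: nothing outside shows which. An empty one weighs about 100 g, the full one 530 to 740 g; what is inside can shift 2 to 4 mm
- stowage_tray: shallow dark olive sheet-steel tray bolted to the bench, 170 mm (its x) by 430 mm (its y), lip 18 mm high, floor 2 mm thick, in which the four cartons stand in a row along its y with finger room between them; origin at the centre of its underside, on the bench top
- crate: open grey plastic carry crate standing loose and empty on the bench (0.9 kg), 260 mm (its x) by 200 mm (its y) by 70 mm high, walls and floor 4 mm thick; origin at the centre of its underside, z up
- mouse: computer mouse on the bench, 105 by 60 by 33 mm, a bystander; origin at the centre of its underside
- plug_adapter: black plug-in power adapter lying on the bench, about 130 by 56 by 46 mm with its plug and lead stub, a bystander; origin at the centre of the underside of its 85 mm body
- dust_brush: brush lying on the bench, 200 mm long (along its x), about 30 mm high, a bystander; origin on its underside

How it is judged:
By the outcome, as a careful person would: the job done as asked, in the order asked, and still so for the second after the job is handed in, with the robot touching nothing.
It also fails if it takes over 64 s, if anything falls off the work surface, if the arm or the gripper's body presses on something with over 40 N, if the wrist force passes 120 N, or if a joint passes its speed limit or range.

## Working session

There is one attempt and no reset: what is moved stays moved. The work goes in short steps, Python scripts to look and compute and a tool call to move; the robot and the scene stay as the last step left them, time stands still between calls to the robot, and variables do not carry over. Pictures are saved under pics/ and viewed, at most 10 in all, crops included, and the job is handed in when it is done.

Besides the shell and the picture viewer there is one more tool, called after "Request:" as name(argument=value, ...), one argument or row to a line, values as JSON. carry_out: Moves the arm, as the interface text tells. Its arguments: {"type":"object","properties":{"linear":{"type":"array","items":{"type":"array","items":{"type":"number"}}},"yaw":{"type":"array","items":{"type":"number"}},"hand":{"type":"number"},"grip_force":{"type":"number"}},"required":["linear","yaw"]}

```bash
mkdir -p pics
python3 - <<'E'
from station import robot
import cv2
for n in("top","side"):
    cv2.imwrite(f"pics/{n}0.png",robot.grab_frame(n)); c=robot.calibration(n); print(n,c["K"],c["world_from_camera"])
print(robot.read_state())
E
```

```text
top [[405.45358453   0.         322.60610319]
 [  0.         405.45358453 197.16942469]
 [  0.           0.           1.        ]] [[-0.00227155 -0.98096098  0.19419165  0.44177785]
 [-0.9999919   0.00287349  0.00281809  0.03825744]
 [-0.00332244 -0.19418368 -0.98095956  0.95478172]
 [ 0.          0.          0.          1.        ]]
side [[423.66837757   0.         320.8396971 ]
 [  0.         423.66837757 199.94001502]
 [  0.           0.           1.        ]] [[-0.82818394 -0.3083818   0.4679872   0.13248315]
 [-0.5601889   0.48127141 -0.67421526  0.73583822]
 [-0.01731314 -0.82053549 -0.57133332  0.65790129]
 [ 0.          0.          0.          1.        ]]
{'time': 0.1, 'joint_positions': array([-8.66276177e-01,  4.07427804e-02,  8.38887739e-02, -3.83380329e-04,
       -1.61549639e+00, -3.33698563e-01]), 'qvel': array([-0.00065456, -0.001123  ,  0.00150634,  0.00232567, -0.00019419,
        0.00146883]), 'joint_efforts': array([-4.58816212e-03, -3.69346011e+01,  3.48279941e+01,  6.95176318e+00,
       -4.61161311e-03, -1.03276500e-05]), 'eef_pos': array([ 0.21738801, -0.55893631,  0.24437662]), 'tool_rot': array([-2.19215977e-04, -1.84358515e-01,  9.82858737e-01,  7.69676772e-04]), 'wrist_force': array([-0.03987757, -0.09803794, -0.10348322]), 'wrist_torque': array([ 0.03020719, -0.01472407,  0.03470243]), 'grasp_force': 0.0, 'finger_gap': 0.08514227013857613}
```

View pics/top0.png

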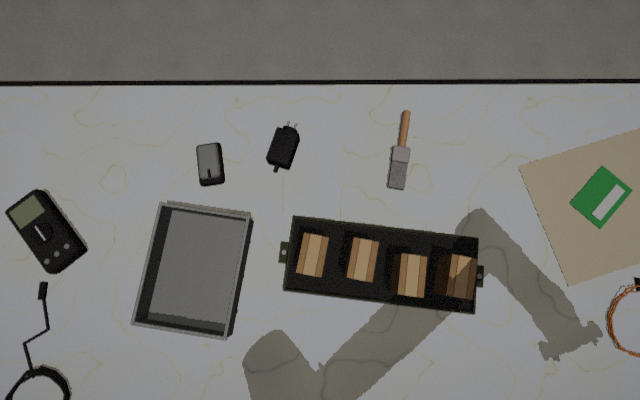

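View pics/side0.png

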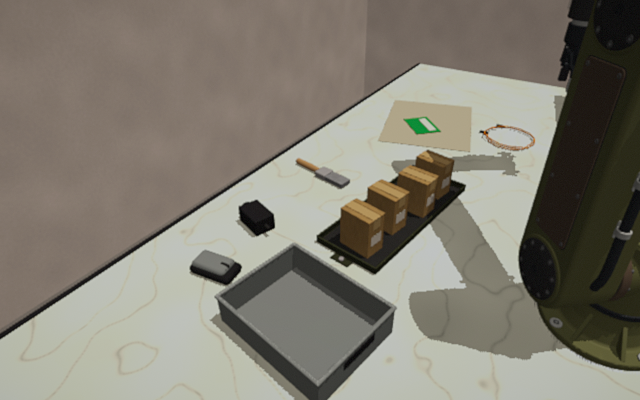

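The top view shows the cartons at about (313,255), (363,259), (411,275) and (461,276). The crate is at (193,270), and the bystanders lie above row 190. Next I measure carton tops and the crate rim.

```bash
cat > h.py <<'E'
from station import robot
import numpy as np, cv2
def ray(n,px,z):
    c=robot.calibration(n);T=c["world_from_camera"]
    d=T[:3,:3]@np.linalg.inv(c["K"])@[px[0],px[1],1]
    return T[:3,3]+d*(z-T[2,3])/d[2]
def proj(n,P):
    c=robot.calibration(n);T=c["world_from_camera"]
    q=c["K"]@(T[:3,:3].T@(np.asarray(P)-T[:3,3])); return q[:2]/q[2]
E
python3 - <<'E'
from h import *
im=cv2.imread("pics/top0.png"); hsv=cv2.cvtColor(im,cv2.COLOR_BGR2HSV)
m=((hsv[...,0]>8)&(hsv[...,0]<22)&(hsv[...,1]>70)&(hsv[...,2]>35)).astype(np.uint8)*255
m[:210]=0;m[:, :280]=0;m[:,490:]=0;m[320:]=0
cs,_=cv2.findContours(m,cv2.RETR_EXTERNAL,cv2.CHAIN_APPROX_NONE)
big=im.copy()
for c in cs:
    if cv2.contourArea(c)<200: continue
    P=np.array([ray("top",p[0],.102)[:2] for p in c],np.float32)*1000
    r=cv2.minAreaRect(P); print(cv2.boundingRect(c),cv2.contourArea(c),r)
    cv2.drawContours(big,[c],-1,(0,0,255),1)
big=cv2.resize(big[200:330,270:490],None,fx=3.6,fy=3.6,interpolation=cv2.INTER_CUBIC)
cv2.imwrite("pics/crop1.png",big)
for n,px in (("rim",[(163,202),(253,211),(227,339),(132,324)]),):
    q=np.array([ray("top",p,.07)[:2] for p in px]); print(q.round(3),np.linalg.norm(np.diff(q,axis=0),axis=1),q.mean(0))
E
```

```text
(446, 253, 32, 47) 1088.5 ((443.5284729003906, -244.9835662841797), (57.62532424926758, 87.6751480102539), 78.56321716308594)
(396, 253, 32, 45) 1109.5 ((447.1649169921875, -142.8323516845703), (58.79660415649414, 88.27377319335938), 81.5411376953125)
(345, 237, 35, 46) 1090.5 ((479.1743469238281, -41.30078887939453), (58.874000549316406, 87.5612564086914), 78.61386108398438)
(295, 232, 35, 46) 1076.0 ((489.17376708984375, 62.24971389770508), (56.852291107177734, 87.68328857421875), 78.51643371582031)
[[0.607 0.396]
 [0.586 0.195]
 [0.316 0.241]
 [0.347 0.441]] [0.20182708 0.27358071 0.2030485 ] [0.46414265 0.31803071]
```

View pics/crop1.png

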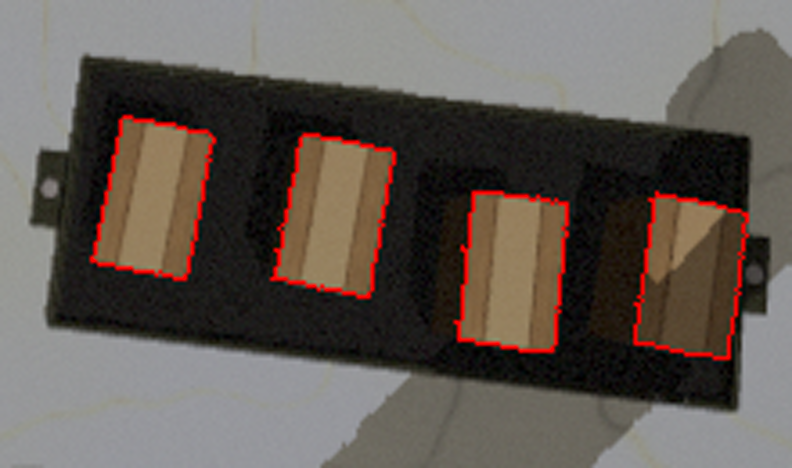

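The crop shows the red contours hugging the four carton tops (54x84 mm plus about one pixel), so the centres are good. Next, the move to the rightmost carton, D.

```bash
cat >> h.py <<'E'
def go(x,y,z,ang,p=None,a=None):
    """tool shift (mm) and yaw to put the TCP at x,y,z (mm) with tool y at ang deg"""
    s=robot.read_state(); p=s["eef_pos"]*1000; w,X,Y,Z=s["tool_rot"]
    from scipy.spatial.transform import Rotation as R
    M=R.from_quat([X,Y,Z,w]).as_matrix()
    cur=np.degrees(np.arctan2(M[1,1],M[0,1]))
    # vertical tool assumed for the axes
    c=np.radians(cur); ty=np.array([np.cos(c),np.sin(c),0]); tz=np.array([0,0,-1.]); tx=np.cross(ty,tz)
    d=np.array([x,y,z])-p
    print("lin",[round(float(d@t),1) for t in (tx,ty,tz)],"yaw",round(float(np.radians(cur-ang)),3))
E
python3 -c "
from h import *
go(443.5,-245,190,78.6)"
```

```text
lin [-324.5, 210.7, 54.4] yaw 0.57
```

Request:
carry_out(
  linear=[
    [-324.5,210.7,54.4],
    [-324.5,210.7,54.4],
    [-324.5,210.7,54.4],
    [-324.5,210.7,54.4],
    [-324.5,210.7,54.4],
    [-324.5,210.7,54.4],
    [-324.5,210.7,54.4],
    [-324.5,210.7,54.4],
    [-324.5,210.7,54.4],
    [-324.5,210.7,54.4],
    [-324.5,210.7,54.4],
    [-324.5,210.7,54.4],
  ],
  yaw=[0.57,0.57,0.57,0.57,0.57,0.57,0.57,0.57,0.57,0.57,0.57,0.57],
  hand=85,
  grip_force=40,
)

```text
time: 1.3
eef_pos: [0.443, -0.2462, 0.1911]
tool_rot: [0.0, 0.1, 0.995, -0.0]
wrist_force: [-0.6, 0.7, 0.0]
finger_gap: 0.0851
grasp_force: 0.0
```

```bash
python3 -c "
from h import *
go(443.5,-245,62,78.6)
cv2.imwrite('pics/side1.png',robot.grab_frame('side')[100:300,300:560].repeat(3,0).repeat(3,1)[:600,:780])"
```

```text
lin [-0.2, 1.3, 129.1] yaw -0.002
```

View pics/side1.png

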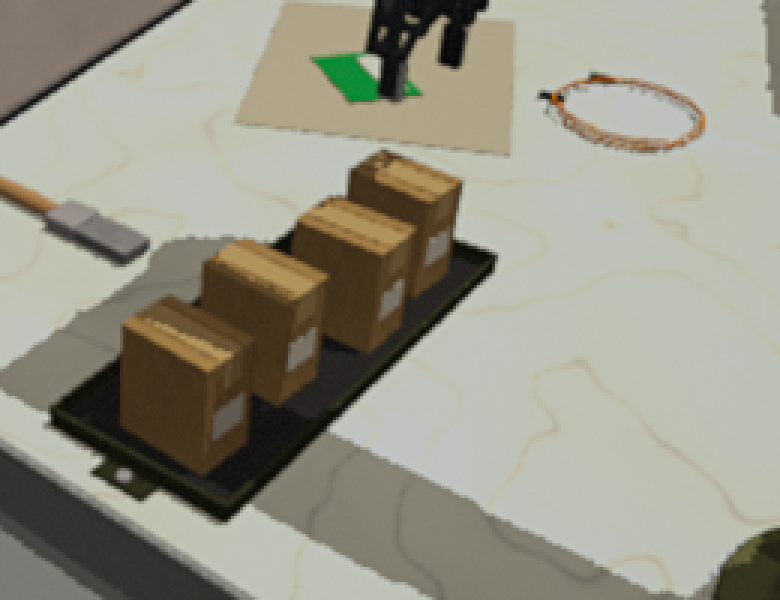

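The picture shows the open gripper straddling the far carton D, fingertips near (395,95) and (452,60), with clearance to C. I descend.

Request:
carry_out(
  linear=[
    [0,0.5,40],
    [0,0.5,80],
    [0,0.5,110],
    [0,0.5,128],
    [0,0.5,128],
    [0,0.5,128],
  ],
  yaw=[0,0,0,0,0,0],
)

```text
time: 1.95
eef_pos: [0.4436, -0.2456, 0.0638]
tool_rot: [0.0, 0.1, 0.995, -0.0]
wrist_force: [0.4, -0.5, 0.5]
finger_gap: 0.0847
grasp_force: 0.0
```

Request:
carry_out(
  linear=[
    [0,0,0],
    [0,0,0],
    [0,0,0],
    [0,0,0],
    [0,0,0],
    [0,0,0],
    [0,0,0],
    [0,0,0],
  ],
  yaw=[0,0,0,0,0,0,0,0],
  hand=40,
  grip_force=40,
)

```text
time: 2.75
eef_pos: [0.4444, -0.2454, 0.0647]
tool_rot: [0.001, 0.099, 0.995, -0.001]
wrist_force: [-0.8, -2.0, 6.1]
finger_gap: 0.0538
grasp_force: 43.2
```

Request:
carry_out(
  linear=[
    [0,0,-4],
    [0,0,-9],
    [0,0,-14],
    [0,0,-18],
    [0,0,-18],
    [0,0,-18],
    [0,0,-18],
    [0,0,-18],
    [0,0,-18],
  ],
  yaw=[0,0,0,0,0,0,0,0,0],
)

```text
time: 3.65
eef_pos: [0.4435, -0.2447, 0.0807]
tool_rot: [-0.0, 0.099, 0.995, 0.0]
wrist_force: [-0.7, -0.8, -5.4]
finger_gap: 0.0534
grasp_force: 42.5
```

Request:
carry_out(
  linear=[
    [0,0,0],
    [0,0,0],
    [0,0,0],
    [0,0,0],
  ],
  yaw=[0,0,0,0],
)

```text
time: 4.05
eef_pos: [0.4436, -0.2447, 0.0809]
tool_rot: [-0.0, 0.099, 0.995, 0.0]
wrist_force: [0.6, 0.2, -6.1]
finger_gap: 0.0535
grasp_force: 42.5
```

```bash
python3 -c "
from h import *
cv2.imwrite('pics/side2.png',robot.grab_frame('side')[100:300,300:560].repeat(3,0).repeat(3,1)[:600,:780])
for i in range(4):
  robot.grab_frame('side');s=robot.read_state();print(s['wrist_force'],s['wrist_torque'],s['joint_efforts'])"
```

```text
[-0.26157584  0.18973989 -5.72333444] [-0.03361859  0.00364607 -0.02963192] [-9.85505321e-04 -2.76844257e+01  3.66733325e+01  7.78106958e+00
 -5.51751829e-03 -5.45151977e-06]
[-0.63414786 -0.56436425 -5.37492092] [ 0.02832331 -0.03111335 -0.00526526] [-1.04946732e-03 -2.76855755e+01  3.66740298e+01  7.78112680e+00
 -5.48937038e-03 -2.60168565e-05]
[ 0.46260776 -0.09676852 -5.16810926] [-0.00288982 -0.03836527  0.04588129] [-2.86862505e-04 -2.76867986e+01  3.66738045e+01  7.78095692e+00
 -5.72716934e-03  9.23359693e-06]
[-0.50400432 -0.01979324 -5.70662103] [ 0.01533054  0.00938867 -0.0449647 ] [-2.00818242e-03 -2.76877999e+01  3.66769838e+01  7.78153181e+00
 -5.54923288e-03  7.49041106e-06]
```

View pics/side2.png

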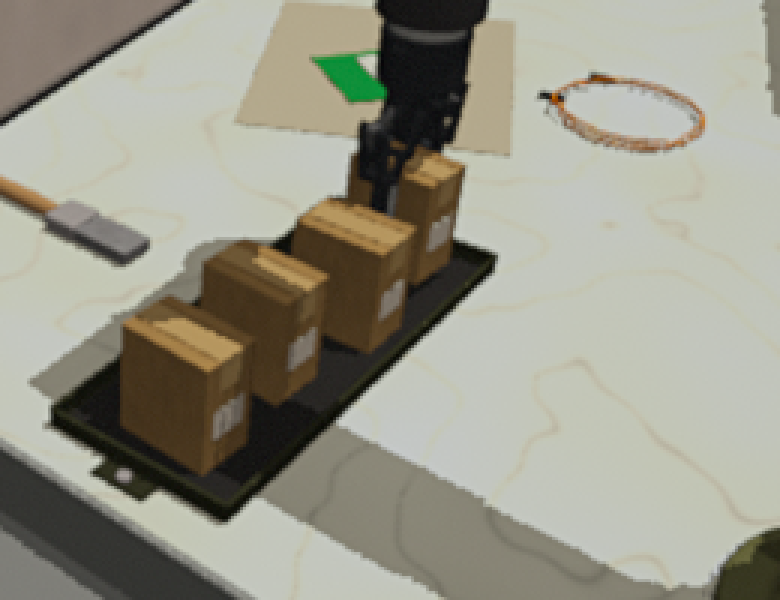

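The picture shows D clear of the tray, with its label about 13 px higher, and hefting about 5.5 N (0.56 kg). That makes it the full one. Next: firm grip, up, then over to the crate.

Request:
carry_out(
  linear=[
    [0,0,-5],
    [0,0,-15],
    [0,0,-35],
    [0,0,-60],
    [0,0,-85],
    [0,0,-110],
    [0,0,-135],
    [0,0,-150],
    [0,0,-160],
    [0,0,-160],
    [0,0,-160],
  ],
  yaw=[0,0,0,0,0,0,0,0,0,0,0],
  grip_force=60,
)

```text
time: 5.4
eef_pos: [0.4434, -0.2445, 0.2397]
tool_rot: [-0.001, 0.099, 0.995, 0.0]
wrist_force: [0.4, -0.3, -7.0]
finger_gap: 0.0534
grasp_force: 64.8
```

```bash
python3 -c "
from h import *
print(robot.read_state()['wrist_force']);go(464,318,240,80)"
```

```text
[ 0.43919361 -0.33879748 -6.98081004]
lin [91.1, 555.4, -0.3] yaw -0.025
```

Request:
carry_out(
  linear=[
    [2,10,0],
    [5,30,0],
    [10,60,0],
    [15,95,0],
    [21,130,0],
    [27,165,0],
    [33,200,0],
    [39,235,0],
    [44,270,0],
    [50,305,0],
    [55,335,0],
    [59,360,0],
  ],
  yaw=[0,0,0,0,0,0,0,0,0,0,0,-0.025],
)

```text
time: 6.6
eef_pos: [0.4562, 0.1218, 0.2397]
tool_rot: [-0.001, 0.086, 0.996, -0.0]
wrist_force: [-0.2, -0.7, -5.3]
finger_gap: 0.0531
grasp_force: 64.7
```

Request:
carry_out(
  linear=[
    [4,25,0],
    [9,55,0],
    [14,85,0],
    [19,115,0],
    [24,145,0],
    [28,170,0],
    [30,185,0],
    [32,195,0],
    [32,195,0],
    [32,195,0],
    [32,195,0],
  ],
  yaw=[0,0,0,0,0,0,0,0,0,0,0],
)

```text
time: 7.7
eef_pos: [0.4594, 0.3166, 0.2411]
tool_rot: [0.0, 0.087, 0.996, 0.0]
wrist_force: [-0.1, -0.4, -5.4]
finger_gap: 0.0531
grasp_force: 64.7
```

```bash
python3 -c "
from h import *
go(464,318,68,80)
cv2.imwrite('pics/top2.png',robot.grab_frame('top')); cv2.imwrite('pics/side3.png',robot.grab_frame('side'))"
```

```text
lin [-4.3, 2.1, 173.1] yaw -0.0
```

View pics/side3.png

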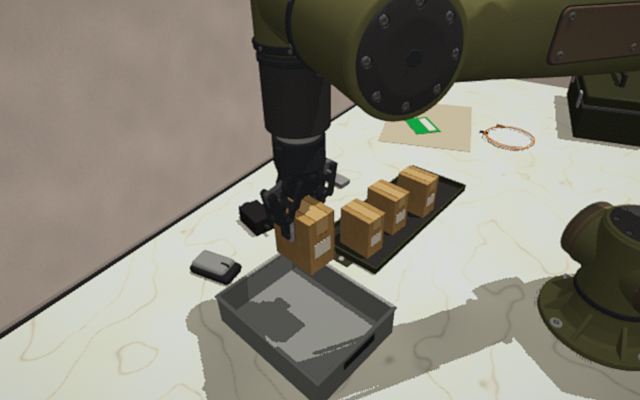

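The carton hangs upright over the crate, and the crate rim corners are at about (296,245), (394,312), (318,385) and (217,296). A quick cross-check of the crate centre from this view:

```bash
python3 -c "
from h import *
q=np.array([ray('side',p,.07)[:2] for p in [(296,245),(394,312),(318,385),(217,296)]]);print(q.round(3),np.linalg.norm(np.roll(q,-1,0)-q,axis=1).round(3),q.mean(0), (q[1]+q[3])/2)"
```

```text
[[0.565 0.208]
 [0.313 0.258]
 [0.347 0.445]
 [0.602 0.402]] [0.256 0.19  0.258 0.197] [0.4566772  0.32813523] [0.45749012 0.32978133]
```

Request:
carry_out(
  linear=[
    [-1,0,10],
    [-2,1,30],
    [-4,1,55],
    [-4,1,80],
    [-4,1,80],
    [-4,1,80],
  ],
  yaw=[0,0,0,0,0,0],
)

```text
time: 8.4
eef_pos: [0.4636, 0.3172, 0.161]
tool_rot: [0.0, 0.087, 0.996, -0.001]
wrist_force: [0.2, 0.8, -4.5]
finger_gap: 0.0533
grasp_force: 64.8
```

Request:
carry_out(
  linear=[
    [1,2,15],
    [2,5,40],
    [4,7,62],
    [4,7,78],
    [4,7,86],
    [4,7,90],
    [4,7,92],
    [4,7,92],
    [4,7,92],
  ],
  yaw=[0,0,0,0,0,0,0,0,0],
)

```text
time: 9.3
eef_pos: [0.4611, 0.3256, 0.0699]
tool_rot: [0.0, 0.087, 0.996, 0.001]
wrist_force: [-0.2, 0.6, -6.1]
finger_gap: 0.0535
grasp_force: 65.1
```

Request:
carry_out(
  linear=[
    [0,0,1],
    [0,0,2],
    [0,0,3],
    [0,0,3],
    [0,0,3],
  ],
  yaw=[0,0,0,0,0],
)

```text
time: 9.8
eef_pos: [0.4608, 0.3254, 0.0668]
tool_rot: [0.0, 0.087, 0.996, 0.0]
wrist_force: [-4.0, -2.2, 2.0]
finger_gap: 0.0533
grasp_force: 65.6
```

Request:
carry_out(
  linear=[
    [0,0,0],
    [0,0,0],
    [0,0,0],
    [0,0,0],
    [0,0,0],
    [0,0,0],
    [0,0,0],
    [0,0,0],
  ],
  yaw=[0,0,0,0,0,0,0,0],
  hand=85,
)

```text
time: 10.6
eef_pos: [0.4607, 0.3253, 0.0659]
tool_rot: [-0.0, 0.087, 0.996, 0.0]
wrist_force: [-0.1, 0.1, 0.3]
finger_gap: 0.0847
grasp_force: 0.0
```

Request:
carry_out(
  linear=[
    [0,0,-15],
    [0,0,-40],
    [0,0,-70],
    [0,0,-110],
    [0,0,-150],
    [0,0,-180],
    [0,0,-180],
    [0,0,-180],
  ],
  yaw=[0,0,0,0,0,0,0,0],
)

```text
time: 11.4
eef_pos: [0.4608, 0.3255, 0.2475]
tool_rot: [0.001, 0.087, 0.996, 0.001]
wrist_force: [0.0, -0.5, -0.8]
finger_gap: 0.0855
grasp_force: 0.0
```

```bash
python3 -c "
from h import *
print(robot.read_state()['wrist_force'])
cv2.imwrite('pics/side4.png',robot.grab_frame('side'))"
```

```text
[ 0.01053097 -0.53498005 -0.83432871]
```

View pics/side4.png

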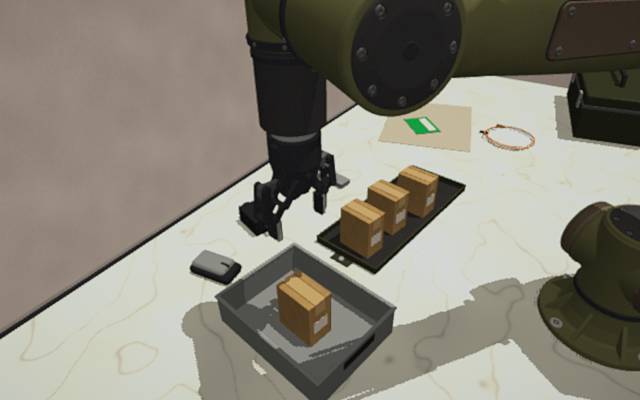

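The picture shows carton D upright near the crate centre (305,310), the three empties untouched in the tray, and the bystanders in place. The unloaded wrist reads near zero, which confirms the weight.

```bash
python3 -c "
from station import robot
print(robot.sign_off())"
```

```text
the job is handed in; nothing more can be done
None
```

The first carton I hefted, at the robot's right-hand end of the tray, weighed about 5.5 N (roughly 560 g), within the full carton's range, so I didn't lift the other three; it now stands upright in the grey crate, the empties and bystanders were left untouched, and the job was handed in at about 11.5 s.

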